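# Open the gas valve by the tube rack, thread hand unknown

### The job

Open the bench gas valve that stands on the same side as the test-tube rack by about 60 degrees. Nobody remembers whether its thread is right- or left-handed, so try the handle gently and turn it the way that gives. Leave the other valve shut, let go of the handle when done, and do not shift the rack or the bottle.

Things in the scene. Friction and masses are not known exactly. Their poses are not given: they have to be found in the camera images.
- valve_a_grip (a point): centre of the black T-bar handle of bench gas valve A, on its upright turning axis, 90 mm above the bench. Bar: 64 mm long (its x axis), 14 mm thick (its y), 24 mm high (z 78 to 102 mm), clear all round. Below it a slim brass body, 34 mm across from 18 to 58 mm up, with a hose nozzle 36 mm up reaching 44 mm from the axis, and a grey 70 mm square foot bolted to the bench.
- valve_a (a joint): opening of valve A, rad: 0 = shut, hard on its seat, as at the start; grows as it opens, to a stop at 1.75; stays where left. Valves A and B have opposite threads, unmarked: opening may be clockwise or anticlockwise from above. The opening way the handle turns with a light steady drag (0.1 N m); the other way it does not move.
- valve_b_grip (a point): centre of the black T-bar handle of bench gas valve B, on its upright turning axis, 90 mm above the bench. Bar: 64 mm long (its x axis), 14 mm thick (its y), 24 mm high (z 78 to 102 mm), clear all round. Below it a slim brass body, 34 mm across from 18 to 58 mm up, with a hose nozzle 36 mm up reaching 44 mm from the axis, and a grey 70 mm square foot bolted to the bench.
- valve_b (a joint): opening of valve B, rad: 0 = shut, hard on its seat, as at the start; grows as it opens, to a stop at 1.75; stays where left. Valves A and B have opposite threads, unmarked: opening may be clockwise or anticlockwise from above. The opening way the handle turns with a light steady drag (0.1 N m); the other way it does not move.
- rack: white plastic test-tube rack, 150 mm long (its x) by 60 mm wide (its y) and 65 mm high, glass tubes rising to 91 mm; loose on the bench. Origin: centre of its underside. It stands outward of one valve, left or right, 140 to 320 mm from that valve's axis and over 400 mm from the other's; the nearer valve is the one to open.
- bottle: amber glass reagent bottle, 72 mm across, 125 mm high, loose on the bench outward of the other valve. Origin: centre of its underside. Leave it alone.
There are look-alikes about, which are no part of the job. What is shaped like the rack but red is not meant. Leave any purple look-alike of the part that bears valve_a_grip alone.

How it is judged:
By the outcome, as a careful person would: the job done as asked, in the order asked, and still so for the second after the job is handed in, with the robot touching nothing.
It also fails if it takes over 32 s, if anything falls off the work surface, if the arm or the gripper's body presses on something with over 40 N, if the wrist force passes 120 N, or if a joint passes its speed limit or range.

### The arm

A 6-joint arm with a two-finger parallel gripper is mounted at the origin on the work surface. World frame = base frame: x ahead of the robot, y to its left, z up, the work surface at z = 0. Lengths are in m, angles in rad, forces in N, time in s.
With the tool pointing down it reaches from about 0.35 to 0.975 m from the base axis. Payload 7.1 kg.
Tool frame: the origin (TCP) lies midway between the tips of the shut fingers; the grasp point (between the pads) lies 19 mm behind it (grip_depth is the distance from the TCP to the grasp point, in m); z points along the fingers, y is the line along which they close (so a half turn about z gives the same grasp; the last joint's range is limited). The gripper opens to 88 mm and grips with 3 to 60 N. Pads are 20 mm wide; open, the fingers measure 115 mm over their backs; the gripper's body (75 mm by 178 mm) begins 61 mm behind the grasp point.
Start: joints at [1.103, 0.423, 1.63, -0, 1.089, -0.019], TCP at [0.271, 0.563, 0.223] pointing down, gripper open.
Joint ranges: [-3, 3], [-0.9, 2.11], [0.09, 2.58], [-1.31, 4.45], [0.11, 2.69], [-2.54, 2.54]. Speed limits (rad/s): [2.39, 2.39, 3.01, 3.14, 3.14, 3.14].

### API

Orientations are given as [roll, pitch, yaw] about the fixed x, y, z axes, in that order (R = Rz(yaw) Ry(pitch) Rx(roll)).
In Python, from cell import state, get_image, calibration, close_job, grip_depth gives the robot as it stands.
- The arm moves only by the tool servo_tool, never from a script. Its argument "moves" is a list of rows, each a list of 5 numbers: the shift along the world's x, y, z in mm, then the turn about the world's z in rad, then the opening in per cent of the stroke, from 0 (shut) to 100 (fully open). In form: [[dx, dy, dz, turn, fingers], ...]. A call has 1 to 12 rows; each row shifts and turns the commanded pose from where the row before left it; what a row does not reach is not made up. A row lasts 1/12 s, in which the tool goes at most 41.7 mm and 7.16 degrees, less where a joint would pass 70% of its speed; a pose out of reach is approached as far as the arm can. A call is refused whole if a number of a shift passes 41.7 or a number of a turn 0.125, either way. A call with a gripper value outside its range is refused whole. The fingers move at their own pace and stop on an object; "force" is the grip in N (left out, the last holds). Time passes only in rows, so rows that do not move let the fingers close. It gives the time, the measured TCP pose, the force, the opening and the grip force at its end, in the units of the state.
- state(): the state, without advancing time (a new reading comes with each control period).
- get_image(name): name is "scene" or "top" or "wrist"; returns the picture (400x640x3 uint8, blue, green, red); there is no depth.
- calibration(name): a dict with "fx", "fy", "cx", "cy" (pixels), "k1" (the pictures are not rectified: a ray, as slopes to the right and down, at radius r is drawn at 1 + k1 r^2 times it, then the intrinsics apply), "rvec" (rotation vector, rad) and "tvec" (3), from world to camera coordinates, as OpenCV has them. Camera axes: x right, y down, z forward; pixel columns grow to the right and rows downward; lengths in m; the calibration is good to about 2 mm. A picture is of the moment at which its call begins: read the wrist's pose just before it. calibration takes no time and is no camera call; for the wrist camera it gives the pose at the moment of the call.
- close_job(): hands the job in; it is judged then, once.
The state is a dict: "t": time; "joint_pos": joint angles; "dq": joint speeds; "tau": joint torques, N m; "position": TCP position; "tcp_rot": TCP orientation; "force": force on the tool from outside, world axes, zero at the start; "torque": the same for the moment, N m; "finger_gap": finger opening in m; "grip_force": force on a finger pad.
Only numpy, scipy, OpenCV 4.12 (cv2) and the standard library are available. Lean on these libraries where they do the work, as an engineer would, in place of code of your own. Each camera call takes 0.05 s, during which the arm holds its last target. There are 200 camera calls.

## Working session

There is one attempt and no reset: what is moved stays moved. The work goes in short steps, Python scripts to look and compute and a tool call to move; the robot and the scene stay as the last step left them, time stands still between calls to the robot, and variables do not carry over. Pictures are saved under pics/ and viewed, at most 10 in all, crops included, and the job is handed in when it is done.

Besides the shell and the picture viewer there is one more tool, called after "Emit:" as a command line: name --pt "numbers of a row" for each row, then --argument value for the rest. servo_tool: Moves the arm, as the interface text tells. Its arguments: {"type":"object","properties":{"moves":{"type":"array"},"force":{"type":"number"}},"required":["moves"]}

```bash
mkdir -p pics
python3 - <<'E'
from cell import *
import cv2
s=state();print(s['t'],s['position'],s['tcp_rot'],s['finger_gap'],grip_depth)
for n in("top","scene"):
    cv2.imwrite(f"pics/{n}0.png",get_image(n)); c=calibration(n);print(n,c)
E
```

```text
0.0 [0.2708875  0.56264868 0.22192841] [-3.14012315e+00 -7.15167032e-05  2.69277955e+00] 0.0878249068042595 0.0187
top {'fx': 367.9304754242713, 'fy': 367.9304754242713, 'cx': 323.05554155707136, 'cy': 199.47013404271385, 'k1': 0.02705261450916063, 'rvec': array([ 2.16197321, -2.20859895,  0.06071265]), 'tvec': array([0.0680494 , 0.54412833, 0.97445425])}
scene {'fx': 370.43181117793813, 'fy': 370.43181117793813, 'cx': 322.11978174374894, 'cy': 196.2318040014945, 'k1': -0.08361847139582959, 'rvec': array([ 1.94740876,  1.82634667, -0.52479217]), 'tvec': array([-0.08681435, -0.38282188,  1.25999286])}
```

View pics/top0.png

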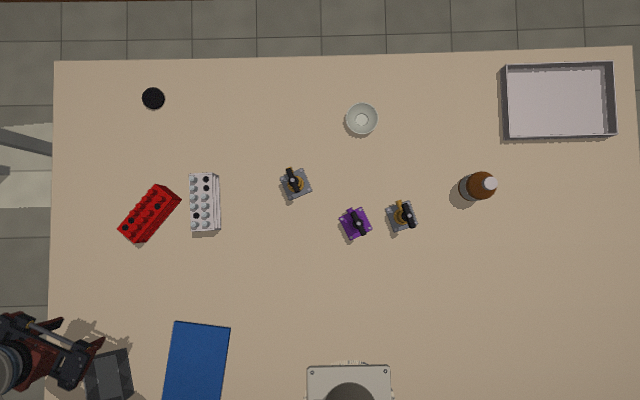

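View pics/scene0.png

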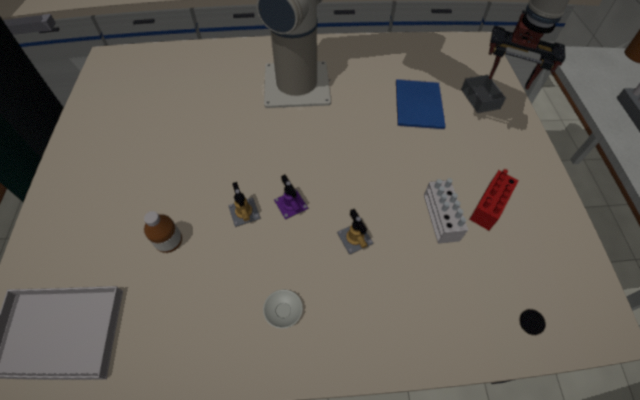

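The top view has the white rack at (205,202) and the red look-alike at (150,213). The valve on the rack's side is at (293,181), the purple decoy at (356,222), the other valve at (403,215) and the bottle at (478,187). I'll measure the target's bar.

```bash
cat > h.py <<'E'
import numpy as np, cv2
from cell import *
def cast(c,uv,z):
    K=np.array([[c['fx'],0,c['cx']],[0,c['fy'],c['cy']],[0,0,1]])
    # model: drawn = slope*(1+k1 r^2) = OpenCV k1
    p=cv2.undistortPoints(np.float64(uv).reshape(-1,1,2),K,np.array([c['k1'],0,0,0,0])).reshape(-1,2)
    R=cv2.Rodrigues(np.float64(c['rvec']))[0]; o=-R.T@np.ravel(c['tvec'])
    d=np.c_[p,np.ones(len(p))]@R
    return o+d*((z-o[2])/d[:,2])[:,None]
def blobs(im,box,th=45,amin=30):
    u0,u1,v0,v1=box; m=(im[v0:v1,u0:u1].max(2)<th).astype(np.uint8)
    cs=cv2.findContours(m,cv2.RETR_EXTERNAL,cv2.CHAIN_APPROX_NONE)[0]
    return [c.reshape(-1,2)+[u0,v0] for c in cs if cv2.contourArea(c)>=amin]
E
python3 - <<'E'
from h import *
for n,box in(("top",(275,315,160,205)),("scene",(335,375,200,245))):
    im=cv2.imread(f"pics/{n}0.png"); c=calibration(n)
    for b in blobs(im,box):
        P=cast(c,b,0.10); (ce,sz,a)=cv2.minAreaRect(np.float32(P[:,:2]*1000))
        bp=cv2.boxPoints((ce,sz,a)); e=max([bp[1]-bp[0],bp[2]-bp[1]],key=np.linalg.norm)
        print(n,len(b),b.mean(0),ce,sz,np.arctan2(e[1],e[0]))
    u0,u1,v0,v1=box
    cv2.imwrite(f"pics/{n}c.png",cv2.resize(im[v0-10:v1+10,u0-10:u1+10],None,fx=6,fy=6))
a,b=cv2.imread("pics/topc.png"),cv2.imread("pics/scenec.png")
h=min(a.shape[0],b.shape[0]);cv2.imwrite("pics/cc.png",np.hstack([a[:h],b[:h]]))
print(a.shape,b.shape,cast(calibration("top"),[[205,202],[403,215]],.09))
E
```

```text
top 56 [292.5        180.39285714] (590.2937622070312, 130.62716674804688) (63.65571594238281, 22.16408920288086) 0.44518995
scene 62 [357.29032258 222.40322581] (600.2930908203125, 124.57244873046875) (69.76778411865234, 26.611927032470703) 0.40467823
(390, 360, 3) (390, 360, 3) [[ 0.54089026  0.35082455  0.09      ]
 [ 0.49791218 -0.14183441  0.09      ]]
```

View pics/cc.png

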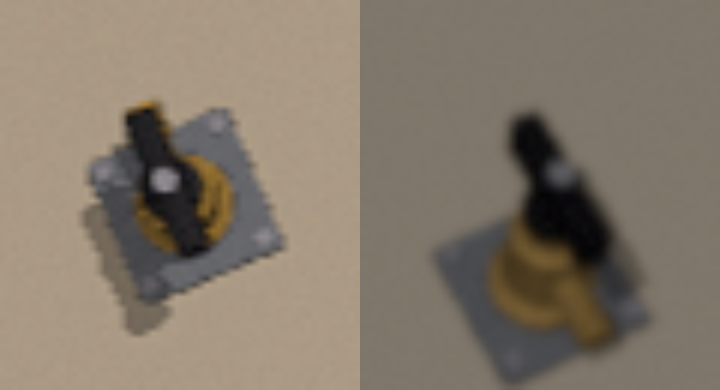

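The target bar is at about (0.591, 0.130), with an angle near 0.44 rad. The two views agree to within 1 cm, the length comes out at 64 mm, and the rack is 0.22 m away, all consistent with the task. I'll approach with yaw 0.44, which leaves wrist range for turning either way.

Emit:
servo_tool --pt "17 -24 0 -0.125 100" --pt "17 -24 0 -0.125 100" --pt "17 -24 0 -0.125 100" --pt "17 -24 0 -0.125 100" --pt "17 -24 0 -0.125 100" --pt "17 -24 0 -0.125 100" --pt "17 -24 0 -0.125 100" --pt "17 -24 0 -0.125 100" --pt "17 -24 0 -0.125 100" --pt "17 -24 0 -0.125 100" --pt "17 -24 0 -0.125 100" --pt "17 -24 0 -0.125 100"

```text
t: 1.1
position: [0.4756, 0.2737, 0.2224]
tcp_rot: [-3.141, 0.0, 1.187]
force: [-0.4, 0.5, -0.5]
finger_gap: 0.0877
grip_force: 0.0
```

Emit:
servo_tool --pt "17 -24 0 -0.125 100" --pt "17 -24 0 -0.125 100" --pt "17 -24 0 -0.125 100" --pt "17 -24 0 -0.125 100" --pt "17 -24 0 -0.125 100" --pt "17 -24 0 -0.125 100" --pt "10 0 0 0 100" --pt "0 0 0 0 100" --pt "0 0 0 0 100"

```text
t: 1.85
position: [0.5869, 0.1314, 0.2222]
tcp_rot: [-3.141, 0.001, 0.444]
force: [-0.2, 0.6, -0.0]
finger_gap: 0.0876
grip_force: 0.0
```

Run:
```python
from h import *
s=state();print(s['t'],s['position'],s['tcp_rot'],s['joint_pos'],s['force'],s['torque'])
c=calibration("wrist");im=get_image("wrist");cv2.imwrite("pics/w1.png",im)
for b in blobs(im,(0,640,0,400),45,300):
    P=cast(c,b,0.102); (ce,sz,a)=cv2.minAreaRect(np.float32(P[:,:2]*1000))
    bp=cv2.boxPoints((ce,sz,a)); e=max([bp[1]-bp[0],bp[2]-bp[1]],key=np.linalg.norm)
    print(len(b),b.mean(0),ce,sz,np.arctan2(e[1],e[0]))
```

```text
1.85 [0.58685546 0.13142138 0.22220399] [-3.14095541e+00  8.40363049e-04  4.44334207e-01] [2.00304228e-01 3.89689434e-01 1.68355226e+00 4.73633972e-04
 1.06932044e+00 1.32653873e+00] [-0.23994252  0.62547584 -0.00413423] [-0.06085293  0.12172832 -0.01616665]
2210 [362.79049774 361.90135747] (412.4360656738281, 54.59375) (176.43455505371094, 820.33642578125) -1.1283906
166 [414.05421687 292.62048193] (523.1810913085938, -9.092262268066406) (44.59161376953125, 42.57386779785156) 0.44495767
106 [227.1509434  290.11320755] (434.7878112792969, 180.23037719726562) (24.8558349609375, 53.01170349121094) -0.00094929064
```

View pics/w1.png

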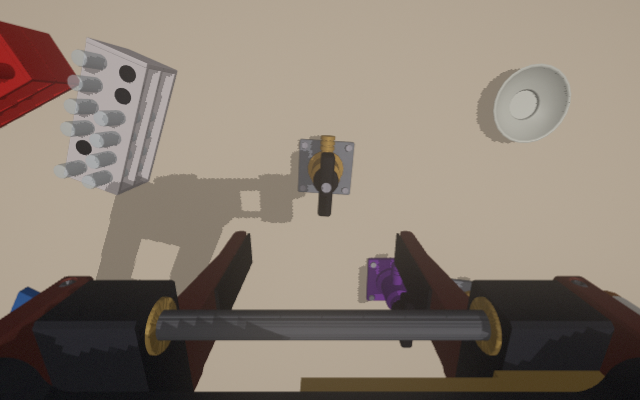

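The wrist view shows the target bar upright in the picture, from (328,153) to (325,215), midway between the fingers. The rack and the purple decoy are clear of it.

Run:
```python
from h import *
c=calibration("wrist");im=cv2.imread("pics/w1.png")
print(state()['position'])
for th in (45,60):
  for b in blobs(im,(295,360,130,225),th,60):
    P=cast(c,b,0.10); (ce,sz,a)=cv2.minAreaRect(np.float32(P[:,:2]*1000))
    bp=cv2.boxPoints((ce,sz,a)); e=max([bp[1]-bp[0],bp[2]-bp[1]],key=np.linalg.norm)
    print(b.min(0),b.max(0),ce,sz,np.arctan2(e[1],e[0]))
```

```text
[0.58634207 0.13181197 0.22222851]
[314 153] [333 215] (591.476318359375, 136.6024932861328) (64.72483825683594, 16.276369094848633) 0.33567554
```

Run:
```python
from h import *
im=cv2.imread("pics/w1.png").max(2); c=calibration("wrist")
pts=[]
for v in list(range(154,168))+list(range(198,214)):
    u=np.where(im[v,295:360]<45)[0]+295
    print(v,u.min(),u.max(),end='; ') ; pts.append([(u.min()+u.max())/2,v])
P=cast(c,pts,.1)[:,:2]; l=cv2.fitLine(np.float32(P),cv2.DIST_HUBER,0,.001,.001).ravel(); print(l,np.arctan2(l[1],l[0]),P[0],P[-1],(P[0]+P[-1])/2)
```

```text
Traceback (most recent call last):
ValueError: zero-size array to reduction operation minimum which has no identity
```

Run:
```python
from h import *
im=cv2.imread("pics/w1.png").max(2); c=calibration("wrist")
pts=[]
for v in list(range(154,168))+list(range(198,214)):
    u=np.where(im[v,310:340]<60)[0]+310
    if len(u)<4: continue
    print(v,u.min(),u.max(),end='; ') ; pts.append([(u.min()+u.max())/2,v])
P=cast(c,pts,.1)[:,:2]; l=cv2.fitLine(np.float32(P),cv2.DIST_HUBER,0,.001,.001).ravel(); print(l,np.arctan2(l[1],l[0]),P[0],P[-1],(P[0]+P[-1])/2)
```

```text
154 322 332; 155 322 333; 156 322 333; 198 320 324; 199 320 330; 200 319 330; 201 319 325; 202 319 325; 203 319 325; 204 319 326; 205 319 324; 206 319 327; 207 319 330; 208 319 324; 209 319 324; 210 319 325; 211 319 324; 212 320 325; 213 319 325; [0.94028234 0.34039554 0.58702856 0.13186647] 0.3473375 [0.62162238 0.14487195] [0.5643743  0.12305186] [0.59299834 0.13396191]
```

Centre ≈ (0.592, 0.134), angle ≈ 0.40. I'll descend 151 mm so the pads sit at the 90 mm bar height.

Emit:
servo_tool --pt "5 3 -15 -0.04 100" --pt "0 0 -20 0 100" --pt "0 0 -20 0 100" --pt "0 0 -20 0 100" --pt "0 0 -20 0 100" --pt "0 0 -20 0 100" --pt "0 0 -20 0 100" --pt "0 0 -16 0 100" --pt "0 0 0 0 100" --pt "0 0 0 0 100"

```text
t: 2.73
position: [0.5908, 0.1351, 0.0712]
tcp_rot: [-3.141, 0.002, 0.405]
force: [0.1, 0.2, 0.6]
finger_gap: 0.0877
grip_force: 0.0
```

Emit:
servo_tool --pt "0 0 0 0 10" --pt "0 0 0 0 10" --pt "0 0 0 0 10" --pt "0 0 0 0 10" --pt "0 0 0 0 10" --pt "0 0 0 0 10" --pt "0 0 0 0 10" --pt "0 0 0 0 10" --pt "0 0 0 0 10" --pt "0 0 0 0 10" --pt "0 0 0 0 10" --pt "0 0 0 0 10" --force 10

```text
t: 3.73
position: [0.5933, 0.1314, 0.0717]
tcp_rot: [3.138, -0.0, 0.404]
force: [4.1, -14.0, -0.9]
finger_gap: 0.0276
grip_force: 10.0
```

Run:
```python
from h import *
s=state()
for k in('t','position','tcp_rot','joint_pos','force','torque','finger_gap','grip_force'):print(k,np.round(s[k],4))
```

```text
t 3.7333
position [0.5933 0.1314 0.0717]
tcp_rot [ 3.1378e+00 -3.0000e-04  4.0360e-01]
joint_pos [ 0.2002  0.5986  1.7528 -0.0052  0.7891  1.3711]
force [  4.1233 -14.0014  -0.8626]
torque [-2.4429e+00 -6.5410e-01 -2.4000e-03]
finger_gap 0.0276
grip_force 10.0001
```

The gap is 28 mm rather than 14, so the pads are probably on the round hub. The lateral force also says I'm about 4 mm off centre. I'll relieve that and check.

Emit:
servo_tool --pt "1 -2 0 0 10" --pt "1 -2 0 0 10" --pt "0 0 0 0 10" --pt "0 0 0 0 10" --pt "0 0 0 0 10"

```text
t: 4.15
position: [0.5934, 0.131, 0.0716]
tcp_rot: [-3.14, 0.001, 0.403]
force: [-1.8, 3.9, 2.8]
finger_gap: 0.0274
grip_force: 10.0
```

Run:
```python
from h import *
s=state()
for k in('t','position','tcp_rot','force','torque','finger_gap','grip_force'):print(k,np.round(s[k],4))
im=get_image("wrist");cv2.imwrite("pics/w2.png",cv2.resize(im[140:400,170:490],None,fx=2.3,fy=2.3))
```

```text
t 4.15
position [0.5934 0.131  0.0716]
tcp_rot [-3.140e+00  9.000e-04  4.025e-01]
force [-1.8182  3.9311  2.8433]
torque [0.6917 0.5786 0.001 ]
finger_gap 0.0274
grip_force 10.0007
```

View pics/w2.png

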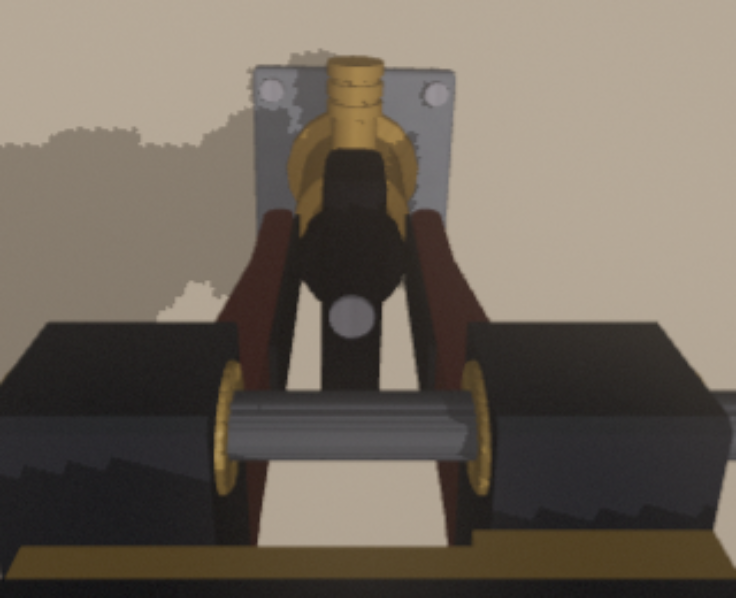

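The picture confirms the pads are on the round hub at crop (352,250), with the bar lined up with the tool. I'll firm up the grip and try a gentle turn.

Emit:
servo_tool --pt "0 0 0 0 10" --pt "0 0 0 0 10" --pt "0 0 0 0.02 10" --pt "0 0 0 0.02 10" --pt "0 0 0 0.02 10" --pt "0 0 0 0.02 10" --pt "0 0 0 0 10" --pt "0 0 0 0 10" --force 35

```text
t: 4.87
position: [0.5939, 0.1314, 0.0716]
tcp_rot: [-3.14, -0.001, 0.481]
force: [-0.7, 6.6, -0.1]
finger_gap: 0.0265
grip_force: 35.0
```

Run:
```python
from h import *
s=state()
for k in('t','position','tcp_rot','force','torque','finger_gap','grip_force'):print(k,np.round(s[k],4))
im=get_image("wrist");cv2.imwrite("pics/w3.png",im)
```

```text
t 4.8667
position [0.5939 0.1314 0.0716]
tcp_rot [-3.1396e+00 -6.0000e-04  4.8110e-01]
force [-0.72    6.5896 -0.0503]
torque [ 1.0896  0.3261 -0.537 ]
finger_gap 0.0265
grip_force 34.9984
```

Anticlockwise gives a 0.54 N m resisting moment, well above the 0.1 N m drag, so that way is the seat. I'll try clockwise.

Emit:
servo_tool --pt "0 0 0 -0.02 10" --pt "0 0 0 -0.03 10" --pt "0 0 0 -0.03 10" --pt "0 0 0 -0.04 10" --pt "0 0 0 -0.04 10" --pt "0 0 0 -0.04 10" --pt "0 0 0 -0.04 10" --pt "0 0 0 0 10" --pt "0 0 0 0 10"

```text
t: 5.67
position: [0.594, 0.1311, 0.0716]
tcp_rot: [-3.14, -0.0, 0.243]
force: [-0.5, 5.7, -1.4]
finger_gap: 0.0269
grip_force: 35.0
```

Run:
```python
from h import *
s=state()
for k in('t','position','tcp_rot','joint_pos','force','torque','finger_gap','grip_force'):print(k,np.round(s[k],4))
im=get_image("wrist");cv2.imwrite("pics/w4.png",np.vstack([cv2.imread("pics/w3.png")[140:320,170:490],im[140:320,170:490]]))
```

```text
t 5.6667
position [0.594  0.1311 0.0716]
tcp_rot [-3.1403e+00 -2.0000e-04  2.4330e-01]
joint_pos [0.197  0.5996 1.7508 0.0018 0.7911 1.5232]
force [-0.5008  5.6983 -1.3653]
torque [ 1.0551  0.3249 -0.0571]
finger_gap 0.0269
grip_force 34.9986
```

View pics/w4.png

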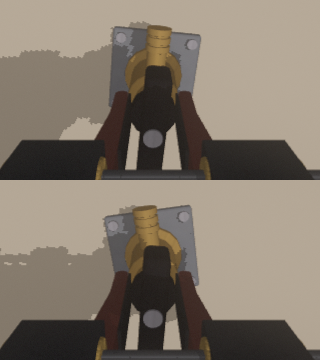

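Clockwise the moment stays small, and the bar has followed the fingers while the foot appears turned in the picture. Clockwise opens it, so I'll continue to about 60°.

Emit:
servo_tool --pt "0 0 0 -0.07 10" --pt "0 0 0 -0.07 10" --pt "0 0 0 -0.07 10" --pt "0 0 0 -0.07 10" --pt "0 0 0 -0.07 10" --pt "0 0 0 -0.07 10" --pt "0 0 0 -0.07 10" --pt "0 0 0 -0.07 10" --pt "0 0 0 -0.07 10" --pt "0 0 0 -0.07 10" --pt "0 0 0 -0.07 10" --pt "0 0 0 -0.07 10"

```text
t: 6.72
position: [0.5938, 0.1301, 0.0716]
tcp_rot: [3.141, 0.0, -0.599]
force: [-0.8, 0.2, 1.3]
finger_gap: 0.027
grip_force: 35.0
```

Emit:
servo_tool --pt "0 0 0 0 10" --pt "0 0 0 0 10" --pt "0 0 0 0 100" --pt "0 0 0 0 100" --pt "0 0 0 0 100" --pt "0 0 0 0 100" --pt "0 0 0 0 100" --pt "0 0 0 0 100" --pt "0 0 0 0 100"

```text
t: 7.47
position: [0.5942, 0.1301, 0.0717]
tcp_rot: [-3.142, -0.0, -0.597]
force: [0.9, 1.4, -0.3]
finger_gap: 0.07
grip_force: 0.0
```

Emit:
servo_tool --pt "0 0 25 0 100" --pt "0 0 25 0 100" --pt "0 0 25 0 100" --pt "0 0 25 0 100" --pt "0 0 25 0 100" --pt "0 0 25 0 100" --pt "0 0 0 0 100" --pt "0 0 0 0 100"

```text
t: 8.13
position: [0.595, 0.1303, 0.2232]
tcp_rot: [-3.139, -0.002, -0.597]
force: [0.1, 0.0, 0.4]
finger_gap: 0.0876
grip_force: 0.0
```

Run:
```python
from h import *
s=state()
for k in('t','position','tcp_rot','force','finger_gap'):print(k,np.round(s[k],4))
c=calibration("wrist");im=get_image("wrist");cv2.imwrite("pics/w5.png",im)
for b in blobs(im,(280,375,110,235),60,60):
    P=cast(c,b,0.10); (ce,sz,a)=cv2.minAreaRect(np.float32(P[:,:2]*1000))
    bp=cv2.boxPoints((ce,sz,a)); e=max([bp[1]-bp[0],bp[2]-bp[1]],key=np.linalg.norm)
    print(b.min(0),b.max(0),ce,sz,np.arctan2(e[1],e[0]))
```

```text
t 8.1333
position [0.595  0.1303 0.2232]
tcp_rot [-3.1392e+00 -2.4000e-03 -5.9710e-01]
force [0.1001 0.0067 0.4341]
finger_gap 0.0876
[313 175] [336 222] (588.5620727539062, 135.85414123535156) (23.35228157043457, 49.65111541748047) -0.7495114
```

View pics/w5.png

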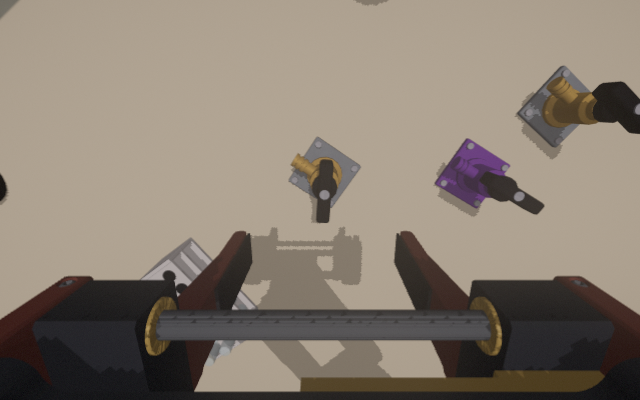

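The wrist view shows the handle from (326,162) to (322,222), turned against its foot by roughly 60°, and released. I'll move aside and check with the top camera.

Emit:
servo_tool --pt "-5 20 5 0.12 100" --pt "-5 20 5 0.12 100" --pt "-5 20 5 0.12 100" --pt "-5 20 5 0.12 100" --pt "-5 20 0 0.12 100" --pt "-5 20 0 0.12 100" --pt "-10 20 0 0.12 100" --pt "-10 20 0 0.12 100" --pt "-10 20 0 0.12 100" --pt "-10 20 0 0.12 100" --pt "-10 20 0 0.12 100" --pt "-10 20 0 0.12 100"

```text
t: 9.18
position: [0.5027, 0.3704, 0.2395]
tcp_rot: [-3.141, 0.003, 0.849]
force: [-0.1, 0.0, 0.2]
finger_gap: 0.0877
grip_force: 0.0
```

Emit:
servo_tool --pt "-10 20 0 0 100" --pt "-10 20 0 0 100" --pt "-10 20 0 0 100" --pt "-10 20 0 0 100" --pt "-10 0 0 0 100" --pt "0 0 0 0 100"

```text
t: 9.68
position: [0.4517, 0.4499, 0.2396]
tcp_rot: [-3.141, 0.004, 0.845]
force: [0.8, 0.5, 0.2]
finger_gap: 0.088
grip_force: 0.0
```

Run:
```python
from h import *
print(state()['t'],state()['position'])
im=get_image("top");c=calibration("top");old=cv2.imread("pics/top0.png")
for i in(old,im):
  for th in(35,45):
   for b in blobs(i,(265,320,150,210),th):
    P=cast(c,b,0.10); m=cv2.fitLine(np.float32(P[:,:2]),cv2.DIST_L2,0,.001,.001).ravel()
    (ce,sz,a)=cv2.minAreaRect(np.float32(P[:,:2]*1000))
    mm=np.zeros((400,640),np.uint8);cv2.drawContours(mm,[b.reshape(-1,1,2)],-1,1,-1)
    v,u=np.nonzero(mm);Q=cast(c,np.c_[u,v],.1)[:,:2];Q=Q-Q.mean(0);w=np.linalg.svd(Q,full_matrices=False)[2][0]
    print(th,len(b),ce,sz,a,np.arctan(w[1]/w[0]))
f=lambda i:cv2.resize(i[140:240,180:320],None,fx=2.8,fy=2.8)
cv2.imwrite("pics/t2.png",np.hstack([f(old),f(im)]))
```

```text
9.6833 [0.45168595 0.44987765 0.23956285]
45 56 (590.2937622070312, 130.62716674804688) (63.65571594238281, 22.16408920288086) 25.507522583007812 0.38945687249994365
35 59 (588.0014038085938, 129.80943298339844) (23.69546890258789, 58.29063034057617) 60.103546142578125 -0.7935804653796705
45 52 (588.8729858398438, 129.308349609375) (23.69546890258789, 62.27068328857422) 60.103546142578125 -0.6379644684644067
```

View pics/t2.png

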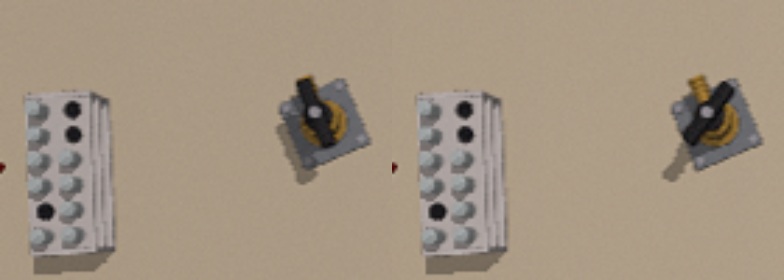

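The bar went from +0.389 to −0.638 rad, a turn of 1.03 rad or 59°. The rack looks unmoved in the top view, and the gripper is open and clear.

```bash
python3 -c "from cell import *;print(close_job())"
```

```text
the job is handed in; nothing more can be done
None
```

The valve beside the test-tube rack is open by about 59°, turned clockwise; I released its handle, never touched the other valve or the bottle, the rack looks unmoved from above, and the job is handed in.

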